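Put the desk stationery away in its trays

TASK

Pick out the four pieces of desk stationery and put them away in the three wooden trays: the stapler upright in the middle of the long narrow tray, lengthwise, the eraser lying flat in the middle of the smallest tray, and the closed ink pad flat, green lid up, in the middle of the broad middle-sized tray with the rubber stamp standing upright on the middle of its lid. Each must sit inside its tray, clear of the lip. Leave the mouse, the calculator and the clip dish where they are.

Things in the scene. Friction and masses are not known exactly. Their poses are not given: they have to be found in the camera images.
- stapler: Stapler with a dark red arm on a black base, standing upright, 148 long (its x) x 37 (its y) x 40 mm high. Origin at the centre of its underside, z up. The arm (rigid here, it does not move) is 24 mm wide between 24 and 40 mm up and about 16 mm wide just below that; the base is 36 mm wide and 7 mm high; take it across the arm.
- ink_pad: Ink pad, a flat closed tin with a green lid, 64 (its x) x 102 (its y) x 14 mm high; the lid does not open. Origin at the centre of its underside, z up. Take it across the 64 mm.
- stamp: Rubber stamp standing upright: a wooden base 24 (its x) x 58 (its y) x 15 mm high, a neck 14 mm thick up to 30 mm, and a dark red knob 22 mm across from 30 to 59 mm up. Origin at the centre of its underside, z up.
- eraser: Eraser in a blue sleeve, lying flat, 48 (its x) x 23 (its y) x 13 mm high. Origin at the centre of its underside, z up.
- long_tray: The longest, narrow tray, 70 (its x) x 174 (its y) mm outside, 64 x 168 mm inside. Fixed. Open wooden tray with a grey felt floor 3 mm above the cabinet top and a low 3 mm thick lip whose top is 8 mm above the cabinet top. Origin at the centre of its underside, z up.
- middle_tray: The middle-sized, broad tray, 90 (its x) x 128 (its y) mm outside, 84 x 122 mm inside. Fixed. Open wooden tray with a grey felt floor 3 mm above the cabinet top and a low 3 mm thick lip whose top is 8 mm above the cabinet top. Origin at the centre of its underside, z up.
- small_tray: The smallest tray, 52 (its x) x 74 (its y) mm outside, 46 x 68 mm inside. Fixed. Open wooden tray with a grey felt floor 3 mm above the cabinet top and a low 3 mm thick lip whose top is 8 mm above the cabinet top. Origin at the centre of its underside, z up.
- mouse: Black computer mouse, 114 x 57 x 36 mm; a bystander. Origin at the centre of its underside, z up.
- calculator: Grey pocket calculator, 125 x 76 x 14 mm; a bystander. Origin at the centre of its underside, z up.
- clip_dish: Small round brass-coloured dish of paper clips, 68 mm across, 24 mm high; a bystander. Origin at the centre of its underside, z up.

How it is judged:
By the outcome, as a careful person would: the job done as asked, in the order asked, and still so for the second after the job is handed in, with the robot touching nothing.
It also fails if it takes over 106 s, if anything falls off the work surface, if the arm or the gripper's body presses on something with over 40 N, if the wrist force passes 120 N, or if a joint passes its speed limit or range.

ROBOT

A 6-joint arm with a two-finger parallel gripper is mounted at the origin on a cart in front of the work surface, level with it; the furniture and walls round the work are solid. World frame = base frame: x ahead of the robot, y to its left, z up, the work surface at z = 0. Lengths are in mm, angles in degrees, forces in N, time in s.
With the tool pointing down it reaches from about 325 to 900 mm from the base axis. Payload 3.5 kg.
Tool frame: the origin (TCP) lies on the centre line of the jaws, within the pads' length; the fingertips stand 11 mm ahead of it and the grasp point (between the pads) lies 8 mm behind it; z points along the fingers, y is the line along which they close (so a half turn about z gives the same grasp; the last joint's range is limited). The gripper opens to 85 mm and grips with 20 to 120 N. Pads are 22 mm wide; open, the fingers measure 114 mm over their backs; the gripper's body (76 mm by 85 mm) begins 54 mm behind the grasp point. The pads swing forward as they close: fully open they stand 13 mm farther back than shut.
Start: joints at [57.101, 15.837, -1.513, 72.651, 0, 84.076], TCP at [283.505, 556.998, 242.313] pointing down, gripper open.
Joint ranges: [-178.77, 178.77], [-48.84, 107.48], [-61.69, 71.31], [-111.58, 123.2], [-90, 87.43], [-180, 180]. Speed limits (degrees/s): [147.25, 147.25, 180, 180, 180, 180].

INTERFACE

Orientations are given as a 3x3 rotation matrix whose columns are the frame's x, y, z axes.
In Python, from workcell import env gives the robot as it stands.
- The arm moves only by the tool jog_arm, never from a script. Its arguments are lists of equal length, an entry for each row: "xyz": the shift along the tool's x, y, z in mm, a list of three; "twist": the turn about the tool's z in rad. In form: {"xyz": [[dx, dy, dz], ...], "twist": [twist, ...]}. A call has 1 to 20 rows; each row is the pose to reach, as a shift and turn from the pose commanded when the call began, along the tool's axes at that moment; what a row does not reach only later rows make up. A row lasts 1/10 s, in which the tool goes at most 50 mm and 8.59 degrees, less where a joint would pass 70% of its speed; a pose out of reach is approached as far as the arm can. A call with a gripper value outside its range is refused whole. "gripper" is the opening in per cent of the stroke, from 0 (shut) to 100 (fully open), set as the call begins (left out, the last holds). The fingers move at their own pace and stop on an object; "grip_force" is the grip in N (left out, the last holds). Time passes only in rows, so rows that repeat a pose let the fingers close. It gives the time, the measured TCP pose, the force, the opening and the grip force at its end, in the units of the state.
- env.sense(): the state, without advancing time (a new reading comes with each control period).
- env.read_camera(name): name is "scene" or "top" or "wrist"; returns the picture (384x512x3 uint8, red, green, blue); there is no depth.
- env.camera_info(name): a dict with "fx", "fy", "cx", "cy" (pixels), "pose" (4x4, takes a point from camera to world coordinates). Camera axes: x right, y down, z forward; pixel columns grow to the right and rows downward; lengths in mm; the calibration is good to about 2 mm. A picture is of the moment at which its call begins: read the wrist's pose just before it. camera_info takes no time and is no camera call; for the wrist camera it gives the pose at the moment of the call.
- env.hand_in(): hands the job in; it is judged then, once.
The state is a dict: "clock": time; "qpos": joint angles; "joint_velocities": joint speeds; "joint_efforts": joint torques, N m; "tool_pos": TCP position; "eef_rot": TCP orientation; "contact_force": force on the tool from outside, world axes, zero at the start; "ft_torque": the same for the moment, N m; "width": finger opening in mm; "finger_force": force on a finger pad.
Only numpy, scipy, OpenCV 4.12 (cv2) and the standard library are available. Lean on these libraries where they do the work, as an engineer would, in place of code of your own. Each camera call takes 0.05 s, during which the arm holds its last target. There are 200 camera calls.

## Working session

There is one attempt and no reset: what is moved stays moved. The work goes in short steps, Python scripts to look and compute and a tool call to move; the robot and the scene stay as the last step left them, time stands still between calls to the robot, and variables do not carry over. Pictures are saved under pics/ and viewed, at most 14 in all, crops included, and the job is handed in when it is done.

Besides the shell and the picture viewer there is one more tool, called after "Emit:" as name(argument=value, ...), one argument or row to a line, values as JSON. jog_arm: Moves the arm, as the interface text tells. Its arguments: {"type":"object","properties":{"xyz":{"type":"array","items":{"type":"array","items":{"type":"number"}}},"twist":{"type":"array","items":{"type":"number"}},"gripper":{"type":"number"},"grip_force":{"type":"number"}},"required":["xyz","twist"]}

```bash
ls; mkdir -p pics
python3 - <<'E'
from workcell import env
import cv2,json,numpy as np
for n in("top","scene"):
    im=env.read_camera(n); cv2.imwrite(f"pics/{n}0.png",im[:,:,::-1]); 
    i=env.camera_info(n); print(n,i["fx"],i["fy"],i["cx"],i["cy"],np.round(i["pose"],3).tolist())
s=env.sense(); print(s)
E
```

```text
pics
top 434.2167594501989 434.2167594501989 257.82272212651463 191.14891056235547 [[0.004, -0.997, 0.078, 462.277], [-1.0, -0.004, -0.002, -57.471], [0.002, -0.078, -0.997, 1271.507], [0.0, 0.0, 0.0, 1.0]]
scene 456.68110771869175 456.68110771869175 258.6652389219886 189.81372337756602 [[0.402, -0.507, 0.763, -564.051], [-0.915, -0.199, 0.351, -584.775], [-0.026, -0.839, -0.543, 836.549], [0.0, 0.0, 0.0, 1.0]]
{'clock': 0.1, 'qpos': array([ 5.71005002e+01,  1.58753378e+01, -1.58926711e+00,  7.26519213e+01,
       -3.33132467e-04,  8.40764483e+01]), 'joint_velocities': array([ 0.00090976,  0.01989013,  0.17477756, -0.02867258, -0.11313165,
        0.04130774]), 'joint_efforts': array([ 1.54565667e-03, -4.46708679e+01,  2.96128625e+01,  8.48863012e-03,
       -9.00438090e-05,  9.91196671e-07]), 'tool_pos': array([283.13809002, 556.41821264, 241.26182904]), 'eef_rot': array([[-8.91196914e-01,  4.53615312e-01, -1.09979215e-03],
       [ 4.53616599e-01,  8.91195295e-01, -1.71075674e-03],
       [ 2.04104141e-04, -2.02350510e-03, -9.99997932e-01]]), 'contact_force': array([ 0.23276773, -0.71879402, -0.67739026]), 'ft_torque': array([-0.02419668, -0.04204475,  0.02398883]), 'finger_force': 0.0, 'width': 85.12007440363044}
```

View pics/top0.png

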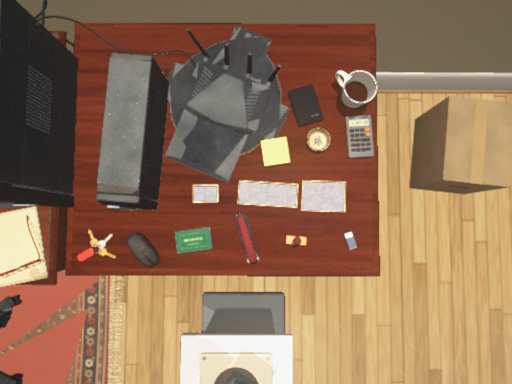

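View pics/scene0.png

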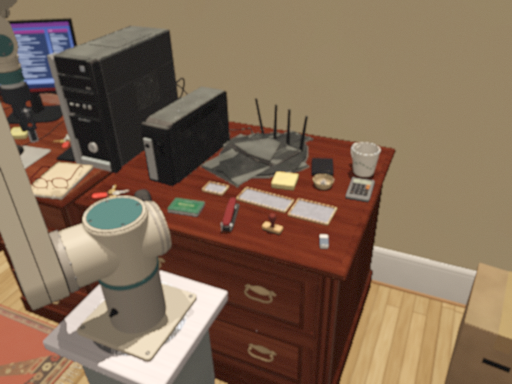

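Top view: small tray at (205,193), long tray (268,194), middle tray (323,196); stapler (247,238), ink pad (194,240), stamp (296,240), eraser (350,240). The scene view agrees. Next I get coarse positions from these.

```bash
cat > h.py <<'E'
import cv2,numpy as np
from workcell import env
def ray(info,uv,z):
    uv=np.atleast_2d(uv).astype(float); P=np.array(info["pose"])
    d=np.c_[(uv[:,0]-info["cx"])/info["fx"],(uv[:,1]-info["cy"])/info["fy"],np.ones(len(uv))]@P[:3,:3].T
    o=P[:3,3]; return (o+d*((z-o[2])/d[:,2])[:,None])[:,:2]
def rect(mask,info,z,amin=30,near=None):
    """min-area rects of mask blobs, in world at height z: centre, long, short, angle of long axis"""
    out=[]
    for c in cv2.findContours(mask.astype(np.uint8),cv2.RETR_EXTERNAL,cv2.CHAIN_APPROX_NONE)[0]:
        if cv2.contourArea(c)<amin: continue
        w=ray(info,c[:,0,:],z).astype(np.float32)
        r=cv2.minAreaRect(w); b=cv2.boxPoints(r); e=[b[1]-b[0],b[2]-b[1]]
        e.sort(key=np.linalg.norm); l=e[1]
        a=np.degrees(np.arctan2(l[1],l[0]))%180
        out.append((np.round(r[0],1).tolist(),round(float(np.linalg.norm(e[1])),1),round(float(np.linalg.norm(e[0])),1),round(float(a),1),c.reshape(-1,2).mean(0).round().tolist()))
    return out
def snap(n,name):
    i=env.camera_info(n); im=env.read_camera(n); cv2.imwrite(f"pics/{name}.png",im[:,:,::-1]); return i,im
E
python3 - <<'E'
from h import *
i=env.camera_info("top")
for n,p,z in [("small",(205,193),5),("long",(268,194),5),("mid",(323,196),5),("stapler",(247,238),35),("pad",(194,240),14),("stamp",(296,240),15),("eraser",(350,240),13),("mouse",(143,249),20),("calc",(359,136),14),("dish",(318,139),20),("box-right-bot",(155,208),0),("router",(210,175),0),("desk BL",(70,275),0),("desk BR",(379,275),0)]:
    print(n,ray(i,p,z).round()[0])
i=env.camera_info("wrist");print(i["fx"],i["cx"],i["cy"],np.round(i["pose"],3).tolist())
im=cv2.imread("pics/top0.png");t=im[170:275,120:380];cv2.imwrite("pics/c0.png",cv2.resize(t,None,fx=3,fy=3,interpolation=2))
E
```

```text
small [556.  95.]
long [554. -90.]
mid [ 548. -250.]
stapler [426. -30.]
pad [419. 123.]
stamp [ 420. -170.]
eraser [ 421. -326.]
mouse [393. 268.]
calc [ 725. -356.]
dish [ 714. -235.]
box-right-bot [511. 241.]
router [609.  81.]
desk BL [317. 482.]
desk BR [ 320. -412.]
264.98893856150374 255.1107750190136 192.3592884608159 [[0.453, 0.855, 0.251, 218.643], [0.891, -0.434, -0.13, 588.024], [-0.002, 0.283, -0.959, 373.776], [0.0, 0.0, 0.0, 1.0]]
```

View pics/c0.png

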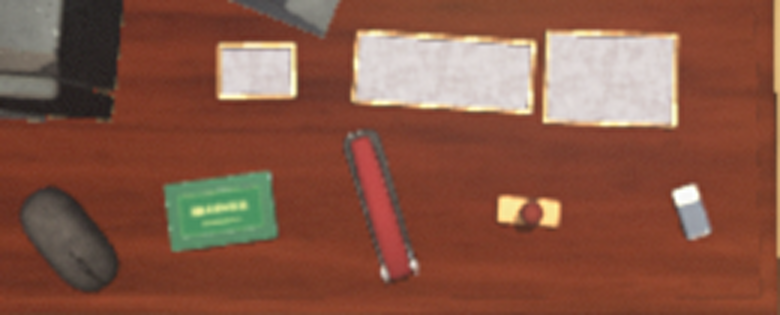

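The crop shows all seven items clearly. The stapler's long axis is at about 16°, and the long tray's is at about 87°. I'll move above the stapler and use the wrist camera to refine this.

```bash
cat >> h.py <<'E'
def go(x,y,z,yaw):
    """print shift (tool axes) and twist to bring the measured TCP to the target, tool-x yaw in deg"""
    s=env.sense(); R=s["eef_rot"]; p=s["tool_pos"]
    d=R.T@(np.array([x,y,z])-p); y0=np.degrees(np.arctan2(R[1,0],R[0,0]))
    t=-((yaw-y0+180)%360-180)
    print("go",d.round(1),"twist",np.radians(t).round(3),"| t",s["clock"],"p",p.round(1),"yaw",y0.round(1))
E
python3 -c "
from h import *
go(430,-30,190,196)"
```

```text
go [-396.9 -455.9   52.1] twist -0.75 | t 0.1 p [283.1 556.4 241.3] yaw 153.0
```

Emit:
jog_arm(
  xyz=[
    [-30, -35, 4],
    [-60, -70, 8],
    [-90, -104, 12],
    [-120, -138, 16],
    [-150, -172, 20],
    [-180, -207, 24],
    [-210, -241, 28],
    [-240, -276, 32],
    [-270, -310, 36],
    [-300, -345, 40],
    [-330, -379, 44],
    [-360, -414, 48],
    [-380, -437, 50],
    [-397, -456, 52],
    [-397, -456, 52],
    [-397, -456, 52],
    [-397, -456, 52],
  ],
  twist=[-0.05, -0.1, -0.15, -0.2, -0.25, -0.3, -0.35, -0.4, -0.45, -0.5, -0.55, -0.6, -0.67, -0.75, -0.75, -0.75, -0.75],
)

```text
clock: 1.8
tool_pos: [429.9, -28.7, 190.1]
eef_rot: [[-0.961, -0.276, -0.001], [-0.276, 0.961, 0.001], [0.001, 0.001, -1.0]]
contact_force: [-0.3, 0.8, 0.6]
width: 85.2
finger_force: 0.0
```

```bash
python3 -c "
from h import *
i,im=snap('wrist','w1'); go(430,-30,190,196)
print(i['pose'][:3].round(2).tolist())"
```

```text
go [ 0.4 -1.4  0.2] twist 0.001 | t 1.85 p [430.  -28.5 190.2] yaw -164.0
[[-0.28, 0.92, 0.27, 360.35], [0.96, 0.27, 0.08, -49.68], [0.0, 0.28, -0.96, 322.62]]
```

View pics/w1.png

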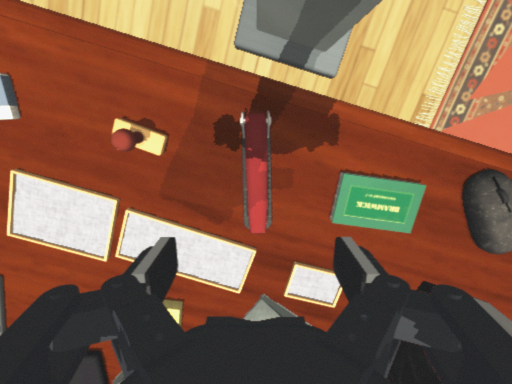

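The wrist view shows the stapler at (257,172), stamp (140,137), pad (378,203), and trays (62,215), (187,250) and (314,284), with the eraser cut off at the left edge. I'll measure with colour masks from both the wrist and top cameras.

```bash
cat > m.py <<'E'
from h import *
def masks(bgr):
    h,s,v=cv2.split(cv2.cvtColor(bgr,cv2.COLOR_BGR2HSV)); b,g,r=[c.astype(int) for c in cv2.split(bgr)]
    return dict(green=(h>60)&(h<90)&(s>90), bright=(g>125)&(b>60), red=((h<6)|(h>172))&(s>140)&(r>60)&(g<60)&(b>g*0.8))
E
python3 - <<'E'
from m import *
iw=env.camera_info("wrist"); it=env.camera_info("top")
for n,i,f in(("w",iw,"w1"),("t",it,"top0")):
    m=masks(cv2.imread(f"pics/{f}.png"))
    for k,z in (("green",14),("bright",8),("red",40)):
        print(n,k)
        for r in rect(m[k],i,z,40):
            if 320<r[0][0]<620 and abs(r[0][1])<400: print(r)
E
```

```text
w green
([419.8, 123.8], 100.4, 62.5, 98.0, [377.0, 202.0])
w bright
([522.5, 162.9], 13.2, 12.6, 106.1, [371.0, 277.0])
([610.8, -143.3], 13.6, 12.6, 106.1, [139.0, 277.0])
([555.8, 92.7], 76.2, 53.8, 91.0, [313.0, 286.0])
([555.8, -89.8], 175.5, 72.2, 86.7, [181.0, 249.0])
([421.4, 127.7], 104.0, 64.9, 98.0, [378.0, 203.0])
([550.1, -252.7], 130.3, 92.1, 88.6, [59.0, 216.0])
([422.4, -174.0], 60.3, 25.1, 85.6, [139.0, 135.0])
([422.9, -319.2], 46.0, 19.8, 0.9, [5.0, 101.0])
w red
([384.7, -41.9], 55.7, 21.6, 16.7, [255.0, 139.0])
t green
([415.3, 126.5], 91.7, 46.2, 96.3, [191.0, 241.0])
t bright
([418.9, -189.7], 25.8, 20.3, 179.7, [303.0, 240.0])
([423.0, -155.0], 26.1, 23.1, 89.9, [290.0, 239.0])
([420.6, -327.8], 50.0, 24.9, 18.0, [350.0, 240.0])
([407.8, 391.4], 92.6, 64.6, 80.0, [101.0, 244.0])
([419.7, 127.5], 101.1, 61.1, 98.0, [193.0, 240.0])
([540.1, 341.5], 88.0, 10.7, 85.8, [121.0, 198.0])
([555.6, 94.3], 76.2, 52.7, 90.2, [205.0, 193.0])
([549.4, -250.3], 129.1, 92.1, 88.4, [323.0, 196.0])
([555.3, -88.4], 176.2, 72.1, 86.7, [268.0, 193.0])
([472.3, -224.8], 1182.5, 906.0, 90.2, [371.0, 221.0])
t red
```

Run:
```python
from m import *
im=cv2.imread("pics/w1.png")
for v in (118,130,150,175,200,225,232): print(v,[im[v,u].tolist() for u in range(236,280,4)])
iw=env.camera_info("wrist")
b,g,r=[c.astype(int) for c in cv2.split(im)]
m=(r>2.2*g)&(b>g*0.98)
m[:,:230]=0;m[:,285:]=0
print(rect(m,iw,38,20))
```

```text
118 [[31, 54, 127], [164, 181, 201], [99, 107, 127], [51, 51, 131], [38, 39, 92], [40, 41, 93], [43, 42, 93], [39, 38, 90], [116, 126, 134], [33, 41, 70], [29, 38, 69]]
130 [[23, 33, 66], [27, 37, 67], [66, 72, 84], [38, 39, 91], [44, 44, 97], [42, 44, 95], [41, 40, 93], [40, 40, 90], [94, 100, 104], [30, 46, 94], [25, 43, 92]]
150 [[26, 43, 92], [32, 51, 115], [69, 73, 83], [42, 42, 100], [41, 43, 100], [43, 41, 94], [41, 41, 93], [38, 38, 90], [60, 65, 69], [27, 40, 81], [32, 43, 84]]
175 [[31, 52, 117], [33, 51, 114], [78, 84, 89], [58, 61, 164], [66, 69, 186], [66, 67, 186], [64, 67, 181], [58, 62, 163], [79, 86, 96], [31, 51, 117], [33, 54, 121]]
200 [[35, 59, 127], [34, 55, 126], [79, 85, 91], [61, 63, 153], [64, 65, 177], [66, 67, 180], [64, 67, 187], [60, 62, 170], [70, 78, 89], [39, 64, 139], [35, 61, 143]]
225 [[35, 56, 132], [29, 55, 130], [51, 68, 120], [80, 87, 98], [70, 74, 197], [68, 72, 203], [72, 75, 202], [63, 67, 182], [93, 103, 107], [31, 56, 137], [35, 62, 143]]
232 [[35, 64, 144], [29, 59, 142], [33, 61, 142], [35, 59, 141], [62, 68, 183], [65, 70, 190], [64, 69, 187], [65, 74, 172], [32, 55, 125], [31, 55, 126], [35, 56, 132]]
[([382.6, -42.1], 47.8, 21.3, 15.5, [255.0, 136.0])]
```

Run:
```python
from m import *
iw=env.camera_info("wrist"); im=cv2.imread("pics/w1.png")
b,g,r=[c.astype(int) for c in cv2.split(im)]
red=(r>2*g)&(b>g*0.85)
allm=(b>g*0.80)&(b>22)
for m in(red,allm):
    m[:,:228]=0;m[:,290:]=0;m[260:]=0
    m=cv2.morphologyEx(m.astype(np.uint8),cv2.MORPH_OPEN,np.ones((3,3)))
    print(rect(m,iw,40,60)); print(rect(m,iw,7,60))
```

```text
[([422.3, -30.1], 132.7, 22.9, 16.8, [256.0, 172.0])]
[([429.6, -27.8], 148.2, 25.5, 16.8, [256.0, 172.0])]
[([516.3, -23.9], 27.5, 20.0, 104.4, [238.0, 253.0]), ([421.3, -31.2], 135.5, 33.1, 17.0, [256.0, 168.0]), ([287.2, -64.0], 53.1, 52.6, 106.1, [266.0, 29.0])]
[([534.5, -20.9], 30.7, 22.3, 104.4, [238.0, 253.0]), ([428.4, -29.0], 151.3, 36.9, 17.0, [256.0, 168.0]), ([278.7, -65.7], 59.3, 58.8, 106.1, [266.0, 29.0])]
```

```bash
python3 -c "
from h import *
go(424,-30.5,23,196.9)"
```

```text
go [  6.2  -0.3 167.2] twist -0.015 | t 1.85 p [430.  -28.5 190.2] yaw -164.0
```

Emit:
jog_arm(
  xyz=[
    [6, 0, 30],
    [6, 0, 70],
    [6, 0, 100],
    [6, 0, 125],
    [6, 0, 145],
    [6, 0, 158],
    [6, 0, 167],
    [6, 0, 167],
    [6, 0, 167],
  ],
  twist=[-0.015, -0.015, -0.015, -0.015, -0.015, -0.015, -0.015, -0.015, -0.015],
  gripper=60,
)

```text
clock: 2.75
tool_pos: [425.0, -30.8, 23.7]
eef_rot: [[-0.957, -0.291, 0.001], [-0.291, 0.957, -0.0], [-0.0, -0.0, -1.0]]
contact_force: [0.7, 0.2, 0.8]
width: 51.6
finger_force: 0.0
```

Emit:
jog_arm(
  xyz=[
    [0, 0, 0],
    [0, 0, 0],
    [0, 0, 0],
    [0, 0, 0],
    [0, 0, 0],
    [0, 0, 0],
    [0, 0, 0],
    [0, 0, 0],
  ],
  twist=[0, 0, 0, 0, 0, 0, 0, 0],
  gripper=0,
  grip_force=60,
)

```text
clock: 3.55
tool_pos: [425.6, -31.0, 24.4]
eef_rot: [[-0.957, -0.29, 0.002], [-0.29, 0.957, 0.001], [-0.002, 0.0, -1.0]]
contact_force: [-0.6, 1.0, 5.3]
width: 22.2
finger_force: 58.9
```

Emit:
jog_arm(
  xyz=[
    [0, 0, -8],
    [0, 0, -20],
    [0, 0, -35],
    [0, 0, -50],
    [0, 0, -50],
    [0, 0, -50],
  ],
  twist=[0, 0, 0, 0, 0, 0],
)

```text
clock: 4.15
tool_pos: [424.8, -31.3, 73.5]
eef_rot: [[-0.957, -0.29, 0.001], [-0.29, 0.957, -0.0], [-0.001, -0.001, -1.0]]
contact_force: [-0.3, 1.0, -2.8]
width: 22.1
finger_force: 59.1
```

```bash
python3 -c "
from h import *
snap('wrist','w2'); go(540,-80,90,267)"
```

```text
go [-96.6 -80.3 -17.1] twist -1.224 | t 4.2 p [424.2 -31.1  73. ] yaw -163.2
```

View pics/w2.png

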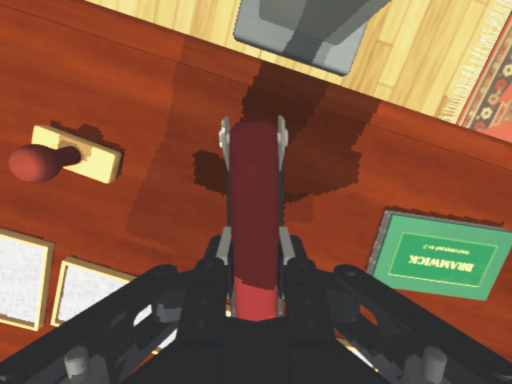

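Stapler is held, its rear end at (255,122). I'll find its true centre from the first top picture, where parallax is small, and compare with TCP x 425.

Run:
```python
from m import *
it=env.camera_info("top"); im=cv2.imread("pics/top0.png")
b,g,r=[c.astype(int) for c in cv2.split(im)]
m=(b>g*0.82)&(b>22); m[:208]=0;m[270:]=0;m[:,:230]=0;m[:,265:]=0
for z in(7,25,40): print(z,rect(m,it,z,60))
red=m&(r>2*g); print(rect(red,it,40,60))
i=env.camera_info("wrist")
print("rear",ray(i,[(255,122)],49+38),"rear base/silver",ray(i,[(222,120),(283,118)],49+15))
```

```text
7 [([426.6, -26.7], 150.0, 39.2, 16.8, [247.0, 239.0])]
25 [([427.1, -27.1], 147.9, 38.6, 16.8, [247.0, 239.0])]
40 [([427.6, -27.5], 146.1, 38.2, 16.8, [247.0, 239.0])]
[([424.2, -28.2], 135.0, 22.0, 16.4, [246.0, 239.0])]
rear [[357.92664688 -52.20097443]] rear base/silver [[362.49330347 -68.6025333 ]
 [352.42651857 -38.84610054]]
```

```bash
python3 -c "
from h import *
go(555.7,-91.3,70,266.7)"
```

```text
go [-108.4  -95.7    2.9] twist -1.219 | t 4.2 p [424.2 -31.1  73. ] yaw -163.2
```

Emit:
jog_arm(
  xyz=[
    [-7, -6, 0],
    [-15, -13, 0],
    [-23, -20, 0],
    [-31, -27, 1],
    [-39, -34, 1],
    [-47, -41, 1],
    [-55, -48, 1],
    [-63, -55, 2],
    [-71, -62, 2],
    [-79, -69, 2],
    [-87, -76, 2],
    [-95, -84, 3],
    [-103, -91, 3],
    [-108.4, -95.7, 3],
    [-108.4, -95.7, 3],
    [-108.4, -95.7, 3],
    [-108.4, -95.7, 3],
  ],
  twist=[-0.09, -0.18, -0.27, -0.36, -0.45, -0.54, -0.63, -0.72, -0.81, -0.9, -0.99, -1.08, -1.16, -1.219, -1.219, -1.219, -1.219],
)

```text
clock: 5.9
tool_pos: [555.0, -90.9, 69.6]
eef_rot: [[-0.058, -0.998, -0.002], [-0.998, 0.058, 0.001], [-0.0, 0.002, -1.0]]
contact_force: [-0.3, -0.5, -3.0]
width: 22.0
finger_force: 59.1
```

```bash
python3 -c "
from m import *
i,im=snap('wrist','w3'); go(555.7,-91.3,28,266.7)
for r in rect(masks(im[:,:,::-1].copy())['bright'],i,8,60): print(r)"
```

```text
go [ 0.3 -0.6 41.8] twist -0.001 | t 5.95 p [555.2 -90.9  69.8] yaw -93.3
([687.1, -108.1], 81.5, 80.6, 8.5, [81.0, 196.0])
([553.4, -123.5], 106.4, 70.1, 86.6, [241.0, 143.0])
([416.2, -172.0], 59.2, 24.6, 85.3, [448.0, 88.0])
([550.6, -210.4], 91.2, 44.7, 176.7, [240.0, 35.0])
([704.9, -224.9], 39.3, 12.4, 57.7, [12.0, 24.0])
```

View pics/w3.png

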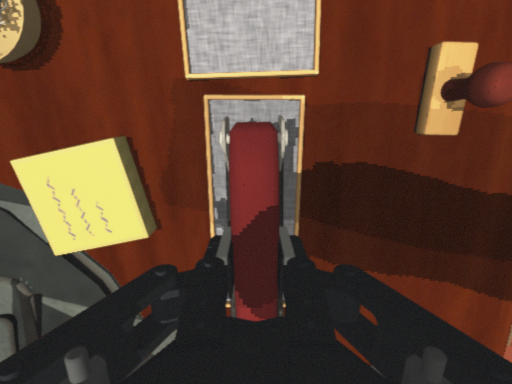

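The stapler is over the long tray, lined up with it, and the tray centre is confirmed at about (555.4,-89.3). Lowering.

Emit:
jog_arm(
  xyz=[
    [0, -0.5, 8],
    [0, -0.5, 20],
    [0, -0.5, 29],
    [0, -0.5, 35],
    [0, -0.5, 39],
    [0, -0.5, 42],
    [0, -0.5, 42],
    [0, -0.5, 42],
  ],
  twist=[0, 0, 0, 0, 0, 0, 0, 0],
)

```text
clock: 6.75
tool_pos: [557.0, -91.4, 28.5]
eef_rot: [[-0.058, -0.998, 0.0], [-0.998, 0.058, -0.0], [0.0, -0.0, -1.0]]
contact_force: [-0.6, -0.4, -1.5]
width: 22.1
finger_force: 59.1
```

Emit:
jog_arm(
  xyz=[
    [0, 0, 0],
    [0, 0, 0],
    [0, 0, 0],
    [0, 0, 0],
    [0, 0, 0],
    [0, 0, 0],
  ],
  twist=[0, 0, 0, 0, 0, 0],
  gripper=50,
)

```text
clock: 7.35
tool_pos: [556.8, -91.3, 28.4]
eef_rot: [[-0.058, -0.998, 0.0], [-0.998, 0.058, -0.0], [0.0, -0.0, -1.0]]
contact_force: [0.6, -0.8, -0.5]
width: 42.3
finger_force: 0.0
```

Emit:
jog_arm(
  xyz=[
    [0, 0, -15],
    [0, 0, -40],
    [0, 0, -80],
    [0, 0, -120],
    [0, 0, -150],
    [0, 0, -150],
    [0, 0, -150],
  ],
  twist=[0, 0, 0, 0, 0, 0, 0],
)

```text
clock: 8.05
tool_pos: [557.2, -91.5, 179.1]
eef_rot: [[-0.058, -0.998, 0.002], [-0.998, 0.058, -0.001], [0.0, -0.002, -1.0]]
contact_force: [0.2, -0.1, -0.1]
width: 42.9
finger_force: 0.0
```

```bash
python3 -c "
from m import *
i,im=snap('wrist','w4'); go(420,-326,170,198)
im=im[:,:,::-1].copy()
for r in rect(masks(im)['bright'],i,8,60): print(r)
b,g,r=[c.astype(int) for c in cv2.split(im)]
for r in rect((r>2*g)&(b>g*.85),i,43,60): print('red',r)
"
```

```text
go [242.3 122.4   7.7] twist 1.199 | t 8.1 p [556.1 -91.1 177.7] yaw -93.3
([886.6, 198.3], 19.8, 13.1, 88.4, [48.0, 379.0])
([427.0, 154.3], 76.0, 28.4, 123.6, [358.0, 341.0])
([213.4, 163.4], 78.6, 12.5, 101.9, [508.0, 339.0])
([273.1, 109.9], 105.3, 48.9, 170.2, [474.0, 309.0])
([556.0, 81.8], 55.6, 52.9, 91.1, [263.0, 302.0])
([276.0, 71.2], 101.3, 12.2, 179.6, [474.0, 286.0])
([610.6, 46.4], 45.5, 16.8, 72.2, [220.0, 280.0])
([850.4, 34.9], 183.5, 101.9, 33.2, [44.0, 287.0])
([701.3, 0.0], 83.8, 25.4, 158.0, [148.0, 252.0])
([278.5, 19.2], 99.0, 81.5, 0.0, [468.0, 260.0])
([775.8, -33.9], 39.0, 34.7, 168.2, [85.0, 231.0])
([804.4, -135.7], 48.3, 23.0, 0.5, [38.0, 157.0])
([676.1, -101.1], 130.7, 108.5, 131.8, [142.0, 180.0])
([555.5, -90.1], 174.7, 70.9, 86.7, [257.0, 172.0])
([418.6, -172.1], 59.4, 26.2, 85.3, [378.0, 99.0])
([723.5, -241.0], 72.1, 71.1, 176.7, [77.0, 44.0])
([309.6, -201.0], 121.4, 50.5, 101.9, [490.0, 61.0])
([550.2, -231.2], 90.7, 85.4, 178.4, [254.0, 44.0])
red ([556.6, -94.6], 131.4, 22.5, 87.4, [256.0, 179.0])
```

View pics/w4.png

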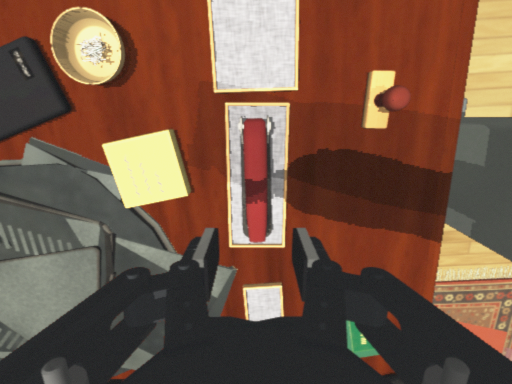

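The stapler sits centrally in the long tray. Next is the eraser.

```bash
python3 -c "
from h import *
go(421,-326,140,198)"
```

```text
go [242.3 121.3  37.7] twist 1.199 | t 8.1 p [556.1 -91.1 177.7] yaw -93.3
```

Emit:
jog_arm(
  xyz=[
    [20, 10, 0],
    [45, 22, 0],
    [70, 35, 0],
    [95, 48, 0],
    [120, 60, 5],
    [145, 72, 10],
    [170, 85, 15],
    [195, 98, 20],
    [215, 108, 25],
    [232, 116, 32],
    [242, 121, 38],
    [242, 121, 38],
    [242, 121, 38],
    [242, 121, 38],
    [242, 121, 38],
    [242, 121, 38],
  ],
  twist=[0.1, 0.2, 0.3, 0.4, 0.5, 0.6, 0.7, 0.8, 0.9, 1.0, 1.1, 1.2, 1.2, 1.2, 1.2, 1.2],
)

```text
clock: 9.7
tool_pos: [422.0, -325.6, 140.1]
eef_rot: [[-0.951, -0.309, -0.0], [-0.309, 0.951, 0.0], [0.0, 0.0, -1.0]]
contact_force: [0.1, 0.1, 1.0]
width: 42.4
finger_force: 0.0
```

```bash
python3 -c "
from m import *
i,im=snap('wrist','w5'); go(421,-326,140,198)
im=im[:,:,::-1].copy()
b,g,r=[c.astype(int) for c in cv2.split(im)]
for q in rect((b>g*.95)&(b>70),i,13,60): print(q)
for q in rect(masks(im)['bright'],i,8,60): print('br',q)
"
```

```text
go [1.1 0.  0.2] twist 0.0 | t 9.75 p [ 422.1 -325.7  140.2] yaw -162.0
([586.0, -33.6], 30.9, 21.4, 22.1, [433.0, 376.0])
([727.1, -467.0], 30.1, 21.5, 18.1, [77.0, 375.0])
([571.8, -6.9], 39.8, 33.5, 18.1, [455.0, 372.0])
([731.1, -497.1], 42.9, 32.1, 14.9, [55.0, 372.0])
([581.7, -120.9], 42.3, 14.7, 60.6, [372.0, 354.0])
([553.7, -163.4], 30.8, 12.0, 24.1, [350.0, 329.0])
([525.1, -119.2], 27.0, 8.5, 62.1, [393.0, 320.0])
([526.8, -146.6], 29.7, 28.6, 4.7, [372.0, 317.0])
([601.5, -395.7], 43.3, 30.6, 12.6, [153.0, 311.0])
([543.6, -269.5], 88.9, 78.9, 89.1, [264.0, 295.0])
([509.3, -361.8], 26.9, 12.0, 173.2, [201.0, 252.0])
([420.6, -329.3], 44.1, 22.5, 18.1, [253.0, 186.0])
([268.8, -251.9], 101.0, 67.3, 89.6, [378.0, 71.0])
br ([586.6, 7.6], 22.6, 15.5, 108.1, [458.0, 379.0])
br ([751.2, -502.1], 18.9, 18.6, 18.1, [50.0, 378.0])
br ([720.8, -417.2], 39.8, 11.6, 159.8, [117.0, 376.0])
br ([685.9, -391.1], 32.9, 20.2, 1.9, [142.0, 359.0])
br ([527.4, -116.6], 27.3, 7.0, 62.1, [393.0, 319.0])
br ([545.9, -270.3], 94.3, 87.4, 88.3, [262.0, 294.0])
br ([422.2, -167.9], 62.6, 25.5, 85.6, [393.0, 229.0])
br ([424.5, -328.2], 42.1, 23.0, 18.6, [253.0, 189.0])
br ([404.3, -429.9], 650.0, 317.2, 131.9, [202.0, 127.0])
```

View pics/w5.png

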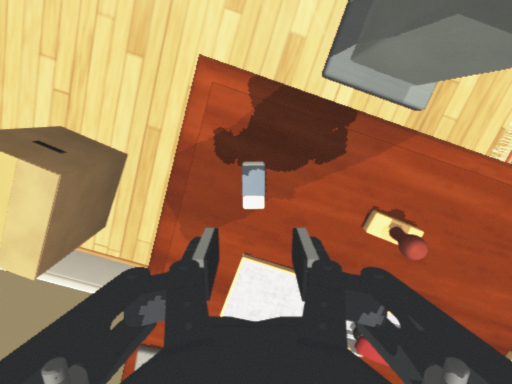

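```bash
python3 -c "
from h import *
go(420,-327.5,15.7,198)"
```

```text
go [  2.5  -1.1 124.5] twist 0.0 | t 9.75 p [ 422.1 -325.7  140.2] yaw -162.0
```

Emit:
jog_arm(
  xyz=[
    [2.5, -1, 30],
    [2.5, -1, 65],
    [2.5, -1, 90],
    [2.5, -1, 108],
    [2.5, -1, 118],
    [2.5, -1, 124.5],
    [2.5, -1, 124.5],
    [2.5, -1, 124.5],
  ],
  twist=[0, 0, 0, 0, 0, 0, 0, 0],
)

```text
clock: 10.55
tool_pos: [420.5, -328.2, 16.6]
eef_rot: [[-0.951, -0.308, 0.001], [-0.308, 0.951, -0.001], [-0.001, -0.001, -1.0]]
contact_force: [0.7, 0.4, 0.0]
width: 42.8
finger_force: 0.0
```

Emit:
jog_arm(
  xyz=[
    [0, 0, 0],
    [0, 0, 0],
    [0, 0, 0],
    [0, 0, 0],
    [0, 0, 0],
    [0, 0, 0],
    [0, 0, 0],
  ],
  twist=[0, 0, 0, 0, 0, 0, 0],
  gripper=0,
  grip_force=25,
)

```text
clock: 11.25
tool_pos: [420.8, -328.5, 17.0]
eef_rot: [[-0.951, -0.308, 0.002], [-0.308, 0.951, -0.002], [-0.001, -0.002, -1.0]]
contact_force: [-0.9, -0.1, 6.3]
width: 21.9
finger_force: 25.8
```

Emit:
jog_arm(
  xyz=[
    [0, 0, -6],
    [0, 0, -15],
    [0, 0, -30],
    [0, 0, -50],
    [0, 0, -60],
    [0, 0, -60],
  ],
  twist=[0, 0, 0, 0, 0, 0],
)

```text
clock: 11.85
tool_pos: [421.0, -328.8, 77.7]
eef_rot: [[-0.951, -0.308, 0.003], [-0.308, 0.951, -0.003], [-0.002, -0.004, -1.0]]
contact_force: [0.1, -0.8, -0.3]
width: 22.0
finger_force: 25.2
```

```bash
python3 -c "
from h import *
snap('wrist','w6'); go(545,60,120,270.5)"
```

```text
go [-238.2  330.8  -43.8] twist -1.266 | t 11.9 p [ 420.4 -328.1   76.6] yaw -162.1
```

View pics/w6.png

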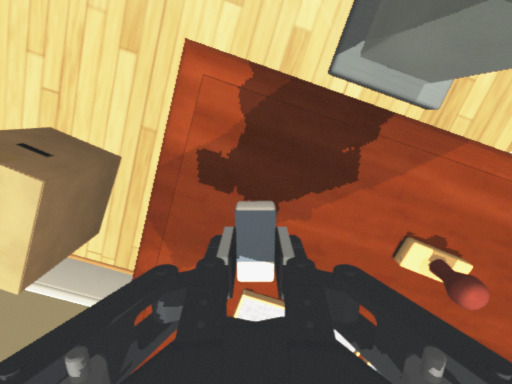

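Eraser held flat, spanning rows 207–282 at column 255. Moving it over the small tray.

```bash
python3 -c "
from h import *
i=env.camera_info('wrist');s=env.sense()
w=ray(i,[(255,208),(255,281)],73); print(w, s['tool_pos'], (w-s['tool_pos'][:2])@s['eef_rot'][:2,:2])
go(555.8,93,110,270.5)"
```

```text
[[ 398.03137418 -336.3867516 ]
 [ 441.79782944 -322.19032907]] [ 420.38014845 -328.12554864   76.60695385] [[ 23.80690525  -0.97266886]
 [-22.20438726  -0.95322465]]
go [-258.6  358.8  -33.8] twist -1.266 | t 11.9 p [ 420.4 -328.1   76.6] yaw -162.1
```

Emit:
jog_arm(
  xyz=[
    [-10, 14, -15],
    [-28, 39, -25],
    [-48, 67, -34],
    [-68, 94, -34],
    [-88, 122, -34],
    [-108, 150, -34],
    [-128, 178, -34],
    [-148, 205, -34],
    [-168, 233, -34],
    [-188, 261, -34],
    [-208, 289, -34],
    [-228, 316, -34],
    [-245, 340, -34],
    [-258.5, 359, -34],
    [-258.5, 359, -34],
    [-258.5, 359, -34],
    [-258.5, 359, -34],
    [-258.5, 359, -34],
  ],
  twist=[-0.06, -0.15, -0.25, -0.35, -0.45, -0.55, -0.65, -0.75, -0.85, -0.95, -1.05, -1.15, -1.22, -1.266, -1.266, -1.266, -1.266, -1.266],
)

```text
clock: 13.7
tool_pos: [554.6, 92.5, 109.4]
eef_rot: [[0.007, -1.0, -0.001], [-1.0, -0.007, -0.0], [0.0, 0.001, -1.0]]
contact_force: [0.0, -0.1, -0.4]
width: 21.6
finger_force: 25.1
```

```bash
python3 -c "
from m import *
i,im=snap('wrist','w7'); go(555.8,93,19.8,270.5)
im=im[:,:,::-1].copy()
for r in rect(masks(im)['bright'],i,8,60): print(r)"
```

```text
go [-0.5 -1.1 89.8] twist -0.002 | t 13.75 p [554.8  92.5 109.6] yaw -89.6
([758.2, 302.0], 38.7, 19.4, 91.0, [75.0, 369.0])
([553.9, 171.0], 37.6, 23.0, 0.4, [255.0, 271.0])
([738.1, 174.2], 145.5, 68.3, 160.5, [64.0, 265.0])
([418.2, 126.1], 107.7, 70.1, 97.9, [397.0, 214.0])
([318.4, 183.9], 227.8, 52.4, 105.6, [497.0, 269.0])
([553.8, 108.9], 108.1, 75.2, 90.4, [255.0, 211.0])
([705.2, 53.3], 32.1, 19.0, 26.2, [85.0, 155.0])
([763.0, 23.2], 28.6, 3.9, 68.9, [9.0, 116.0])
([558.6, -34.3], 71.2, 63.5, 176.7, [252.0, 47.0])
([669.7, 3.8], 159.3, 65.7, 140.8, [113.0, 86.0])
```

View pics/w7.png

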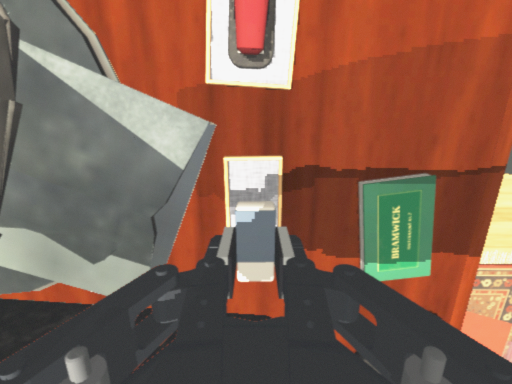

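```bash
python3 -c "
from h import *
i=env.camera_info('wrist');s=env.sense()
print(ray(i,[(224,157),(282,156),(225,226),(281,226)],8))
for z in (0,40,80):print(z,ray(i,[(215,123),(190,215),(175,265)],z).round())
print(ray(env.camera_info('top'),[(210,178),(167,156),(240,150)],0),ray(env.camera_info('top'),[(210,178)],60))
w=ray(i,[(255,208),(255,281)],106); print(w,s['tool_pos'])
"
```

```text
[[581.89593772  55.96653284]
 [530.54005036  54.70176817]
 [582.63981803 122.14663548]
 [529.08925599 121.75327053]]
0 [[590.  27.]
 [617. 114.]
 [636. 170.]]
40 [[584.  26.]
 [607.  99.]
 [623. 145.]]
80 [[578.  25.]
 [597.  83.]
 [609. 120.]]
[[600.43908103  81.10411049]
 [665.24946336 208.95757368]
 [684.1259035   -6.588584  ]] [[593.91948551  74.5650157 ]]
[[554.29756022  68.55438305]
 [553.96563414 114.49841213]] [554.77197988  92.54688765 109.57413643]
```

The tray's near edge is at rows 156–157, columns 224–282, giving a centre of about (556.2,92.5). The router edge is clear of the gripper. Lowering.

Emit:
jog_arm(
  xyz=[
    [-0.5, -1.5, 25],
    [-0.5, -1.5, 50],
    [-0.5, -1.5, 68],
    [-0.5, -1.5, 79],
    [-0.5, -1.5, 85],
    [-0.5, -1.5, 89.5],
    [-0.5, -1.5, 89.5],
    [-0.5, -1.5, 89.5],
  ],
  twist=[0, 0, 0, 0, 0, 0, 0, 0],
)

```text
clock: 14.55
tool_pos: [557.5, 94.0, 21.1]
eef_rot: [[0.008, -1.0, 0.001], [-1.0, -0.008, 0.0], [-0.0, -0.001, -1.0]]
contact_force: [0.9, -0.9, -0.5]
width: 21.5
finger_force: 25.1
```

Emit:
jog_arm(
  xyz=[
    [0, 0, 0],
    [0, 0, 0],
    [0, 0, 0],
    [0, 0, 0],
    [0, 0, 0],
    [0, 0, 0],
  ],
  twist=[0, 0, 0, 0, 0, 0],
  gripper=45,
)

```text
clock: 15.15
tool_pos: [556.7, 94.0, 20.3]
eef_rot: [[0.008, -1.0, -0.0], [-1.0, -0.008, -0.0], [0.0, 0.0, -1.0]]
contact_force: [-0.2, 0.4, 0.2]
width: 38.4
finger_force: 0.0
```

Emit:
jog_arm(
  xyz=[
    [0, 0, -15],
    [0, 0, -40],
    [0, 0, -80],
    [0, 0, -120],
    [0, 0, -150],
    [0, 0, -150],
    [0, 0, -150],
  ],
  twist=[0, 0, 0, 0, 0, 0, 0],
)

```text
clock: 15.85
tool_pos: [557.3, 94.1, 171.1]
eef_rot: [[0.008, -1.0, 0.002], [-1.0, -0.008, 0.0], [-0.0, -0.002, -1.0]]
contact_force: [-0.7, -1.3, -1.1]
width: 38.3
finger_force: 0.0
```

```bash
python3 -c "
from m import *
i,im=snap('wrist','w8'); go(421,125,140,188)
im=im[:,:,::-1].copy()
b,g,r=[c.astype(int) for c in cv2.split(im)]
for z,m in((8,masks(im)['bright']),(16,(b>g*1.05)&(b>60)),(14,masks(im)['green'])):
  for r in rect(m,i,z,60):
    if 380<r[0][0]<600 and -20<r[0][1]<160: print(z,r)
cv2.imwrite('pics/c8.png',cv2.resize(im[100:300,180:460],None,fx=2.5,fy=2.5))"
```

```text
go [-32.1 134.8  29.8] twist 1.44 | t 15.9 p [556.1  94.  169.7] yaw -89.5
8 ([406.3, 124.9], 38.0, 3.5, 98.1, [382.0, 207.0])
8 ([419.7, 127.0], 55.8, 7.2, 97.7, [371.0, 209.0])
8 ([418.0, 131.6], 93.9, 68.3, 97.9, [365.0, 216.0])
8 ([556.0, 92.2], 75.2, 53.2, 90.6, [256.0, 178.0])
16 ([556.6, 87.5], 28.5, 21.1, 90.5, [256.0, 178.0])
14 ([420.1, 124.1], 100.4, 62.2, 97.7, [373.0, 206.0])
```

View pics/c8.png

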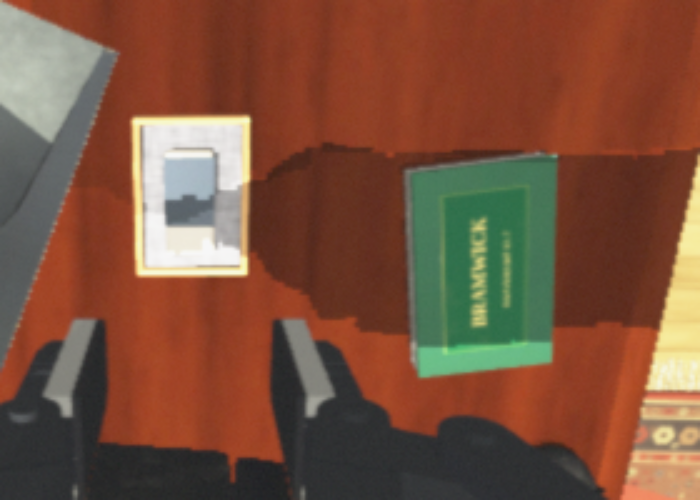

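Eraser lies flat in the middle of the small tray. Next is the ink pad, centred at about (420,124.5) with its long axis at 97.8°.

```bash
python3 -c "
from h import *
go(420,124.5,50,277.8)"
```

```text
go [-31.7 135.7 119.8] twist -0.128 | t 15.9 p [556.1  94.  169.7] yaw -89.5
```

Emit:
jog_arm(
  xyz=[
    [-6, 27, 0],
    [-12, 54, 10],
    [-19, 81, 30],
    [-25, 108, 60],
    [-30, 128, 90],
    [-31.7, 135.7, 110],
    [-31.7, 135.7, 119.8],
    [-31.7, 135.7, 119.8],
    [-31.7, 135.7, 119.8],
    [-31.7, 135.7, 119.8],
  ],
  twist=[-0.04, -0.08, -0.128, -0.128, -0.128, -0.128, -0.128, -0.128, -0.128, -0.128],
  gripper=100,
)

```text
clock: 16.9
tool_pos: [422.8, 124.6, 51.6]
eef_rot: [[0.136, -0.991, 0.003], [-0.991, -0.136, 0.0], [0.0, -0.003, -1.0]]
contact_force: [0.0, 0.7, -0.0]
width: 85.4
finger_force: 0.0
```

```bash
python3 -c "
from m import *
i,im=snap('wrist','w9'); im=im[:,:,::-1].copy()
print(rect(masks(im)['green'],i,14,60)); go(420,124.5,9.3,277.8)"
```

```text
[([419.9, 124.1], 100.4, 63.1, 97.8, [258.0, 216.0])]
go [-0.2  2.9 42.4] twist -0.0 | t 16.95 p [422.7 124.7  51.7] yaw -82.2
```

View pics/w9.png

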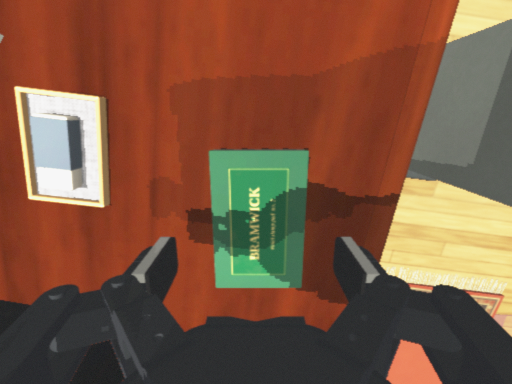

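The pad lies between the open jaws with its sides at columns 212 and 306. Lowering and gripping.

Emit:
jog_arm(
  xyz=[
    [0, 2.5, 10],
    [0, 2.5, 22],
    [0, 2.5, 32],
    [0, 2.5, 38],
    [0, 2.5, 42.4],
    [0, 2.5, 42.4],
    [0, 2.5, 42.4],
  ],
  twist=[0, 0, 0, 0, 0, 0, 0],
)

```text
clock: 17.65
tool_pos: [418.4, 124.3, 8.2]
eef_rot: [[0.136, -0.991, 0.0], [-0.991, -0.136, 0.0], [-0.0, -0.0, -1.0]]
contact_force: [-0.3, 0.2, -0.5]
width: 85.5
finger_force: 0.0
```

Emit:
jog_arm(
  xyz=[
    [0, 0, 0],
    [0, 0, 0],
    [0, 0, 0],
    [0, 0, 0],
    [0, 0, 0],
    [0, 0, 0],
  ],
  twist=[0, 0, 0, 0, 0, 0],
  gripper=0,
  grip_force=50,
)

```text
clock: 18.25
tool_pos: [418.9, 124.3, 9.1]
eef_rot: [[0.136, -0.991, 0.001], [-0.991, -0.136, 0.0], [0.0, -0.001, -1.0]]
contact_force: [-1.3, -0.4, 7.4]
width: 61.8
finger_force: 52.6
```

Emit:
jog_arm(
  xyz=[
    [0, 0, -6],
    [0, 0, -15],
    [0, 0, -30],
    [0, 0, -50],
    [0, 0, -70],
    [0, 0, -80],
    [0, 0, -80],
  ],
  twist=[0, 0, 0, 0, 0, 0, 0],
)

```text
clock: 18.95
tool_pos: [419.9, 124.5, 89.9]
eef_rot: [[0.136, -0.991, 0.004], [-0.991, -0.136, 0.001], [-0.0, -0.004, -1.0]]
contact_force: [0.1, 0.0, -0.2]
width: 62.3
finger_force: 54.7
```

```bash
python3 -c "
from m import *
i,im=snap('wrist','w10'); im=im[:,:,::-1].copy(); s=env.sense()
print(s['tool_pos'],s['eef_rot'].round(3)); z=s['tool_pos'][2]-10+14
for r in rect(masks(im)['green'],i,z,60): print(r)
go(550.5,-252,90,268.5)"
```

```text
[418.93687308 124.3390104   88.78772834] [[ 0.136 -0.991  0.002]
 [-0.991 -0.136  0.   ]
 [-0.    -0.002 -1.   ]]
([418.9, 125.7], 78.8, 37.8, 97.9, [255.0, 249.0])
([419.2, 122.7], 98.1, 64.4, 97.9, [255.0, 231.0])
go [390.7 -79.2  -1.1] twist 0.163 | t 19.0 p [418.9 124.3  88.8] yaw -82.2
```

Emit:
jog_arm(
  xyz=[
    [15, -3, 0],
    [40, -8, -1],
    [68, -14, -1],
    [97, -20, -1],
    [127, -26, -1],
    [157, -32, -1],
    [187, -38, -1],
    [217, -44, -1],
    [247, -50, -1],
    [277, -56, -1],
    [307, -62, -1],
    [335, -68, -1],
    [360, -73, -1],
    [380, -77, -1],
    [390.5, -79, -1],
    [390.5, -79, -1],
    [390.5, -79, -1],
    [390.5, -79, -1],
    [390.5, -79, -1],
  ],
  twist=[0.01, 0.02, 0.03, 0.045, 0.06, 0.07, 0.08, 0.09, 0.1, 0.11, 0.12, 0.135, 0.15, 0.16, 0.163, 0.163, 0.163, 0.163, 0.163],
)

```text
clock: 20.9
tool_pos: [549.1, -250.7, 88.9]
eef_rot: [[-0.025, -1.0, -0.001], [-1.0, 0.025, 0.001], [-0.001, 0.001, -1.0]]
contact_force: [0.3, 0.3, -0.4]
width: 61.7
finger_force: 54.6
```

```bash
python3 -c "
from m import *
i,im=snap('wrist','w11'); im=im[:,:,::-1].copy(); s=env.sense(); z=s['tool_pos'][2]+5
for r in rect(masks(im)['green'],i,z,60): print(r)
for r in rect(masks(im)['bright'],i,8,60):print('br',r)
go(550.3,-251.5,12.5,268.5)"
```

```text
([548.4, -250.8], 77.4, 37.2, 88.6, [255.0, 249.0])
([548.3, -253.9], 96.3, 63.1, 88.6, [255.0, 231.0])
br ([681.6, -86.1], 97.8, 36.0, 53.2, [127.0, 355.0])
br ([791.9, -125.3], 24.0, 17.8, 163.4, [10.0, 329.0])
br ([327.8, -143.8], 44.7, 4.2, 92.0, [488.0, 304.0])
br ([417.0, -187.0], 28.2, 27.5, 176.4, [399.0, 265.0])
br ([482.0, -205.3], 44.3, 12.1, 110.5, [329.0, 251.0])
br ([726.2, -229.8], 77.5, 76.1, 169.1, [54.0, 228.0])
br ([562.0, -221.9], 191.3, 133.2, 88.6, [242.0, 237.0])
br ([706.6, -362.2], 82.4, 76.1, 3.7, [40.0, 67.0])
go [ 0.6 -1.  76.6] twist 0.001 | t 20.95 p [ 549.3 -250.9   89.1] yaw -91.5
```

View pics/w11.png

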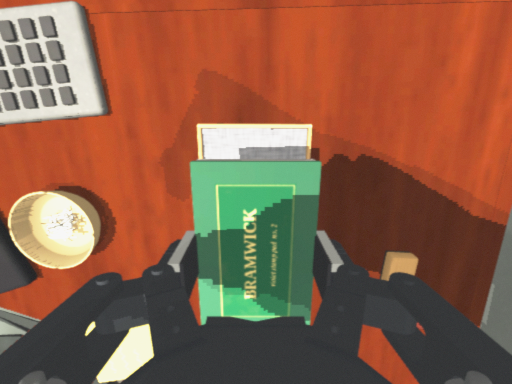

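The pad hangs level over the middle tray. The tray's near edge shows at row 124, columns 197–312.

```bash
python3 -c "
from h import *
i=env.camera_info('wrist');s=env.sense()
print(ray(i,[(197,124),(312.5,124)],8),ray(i,[(191,161),(320.5,160)],s['tool_pos'][2]-9+14),s['tool_pos'])"
```

```text
[[ 592.37881493 -317.77463175]
 [ 502.21385976 -315.51930236]] [[ 578.40476858 -302.92104288]
 [ 515.70389194 -301.84264823]] [ 549.33002344 -250.92631254   89.12157293]
```

Emit:
jog_arm(
  xyz=[
    [1, -0.8, 20],
    [1, -0.8, 40],
    [1, -0.8, 56],
    [1, -0.8, 66],
    [1, -0.8, 72],
    [1, -0.8, 75],
    [1, -0.8, 76.6],
    [1, -0.8, 76.6],
    [1, -0.8, 76.6],
  ],
  twist=[0, 0, 0, 0, 0, 0, 0, 0, 0],
)

```text
clock: 21.85
tool_pos: [551.0, -253.2, 13.2]
eef_rot: [[-0.027, -1.0, 0.001], [-1.0, 0.027, -0.001], [0.001, -0.001, -1.0]]
contact_force: [0.8, -0.1, -1.0]
width: 62.0
finger_force: 54.6
```

Emit:
jog_arm(
  xyz=[
    [0, 0, 0],
    [0, 0, 0],
    [0, 0, 0],
    [0, 0, 0],
    [0, 0, 0],
  ],
  twist=[0, 0, 0, 0, 0],
  gripper=100,
)

```text
clock: 22.35
tool_pos: [550.4, -252.9, 12.5]
eef_rot: [[-0.027, -1.0, -0.0], [-1.0, 0.027, -0.0], [0.0, 0.0, -1.0]]
contact_force: [0.3, 0.6, -0.3]
width: 85.3
finger_force: 0.0
```

Emit:
jog_arm(
  xyz=[
    [0, 0, -15],
    [0, 0, -40],
    [0, 0, -80],
    [0, 0, -120],
    [0, 0, -150],
    [0, 0, -150],
    [0, 0, -150],
  ],
  twist=[0, 0, 0, 0, 0, 0, 0],
)

```text
clock: 23.05
tool_pos: [551.2, -253.3, 164.5]
eef_rot: [[-0.027, -1.0, 0.003], [-1.0, 0.027, -0.002], [0.002, -0.003, -1.0]]
contact_force: [-0.7, -0.2, -1.3]
width: 85.3
finger_force: 0.0
```

```bash
python3 -c "
from m import *
i,im=snap('wrist','w12'); im=im[:,:,::-1].copy(); s=env.sense()
for z,k in ((17,'green'),(8,'bright')):
  for r in rect(masks(im)[k],i,z,60):
    if 380<r[0][0]<620 and -330<r[0][1]<-120: print(k,r)
go(422,-172,120,180)
go(422,-172,120,265.5)
it,t=snap('top','t12');t=t[:,:,::-1].copy()
for z,k in ((17,'green'),(8,'bright')):
  for r in rect(masks(t)[k],it,z,60):
    if 380<r[0][0]<620 and -330<r[0][1]<-120: print('top',k,r)
cv2.imwrite('pics/c12.png',cv2.resize(im[60:320,150:470],None,fx=2.2,fy=2.2))"
```

```text
green ([550.1, -254.1], 99.9, 62.2, 88.6, [256.0, 181.0])
bright ([553.1, -124.1], 111.5, 71.0, 86.9, [255.0, 277.0])
bright ([418.5, -183.5], 26.7, 25.6, 85.3, [368.0, 237.0])
bright ([549.5, -252.7], 128.3, 91.1, 88.5, [260.0, 183.0])
go [-77.3 130.2  42.8] twist 1.544 | t 23.1 p [ 550.1 -252.7  162.8] yaw -91.5
go [-77.3 130.2  42.8] twist 0.052 | t 23.1 p [ 550.1 -252.7  162.8] yaw -91.5
top bright ([551.1, -222.4], 88.3, 73.1, 179.8, [310.0, 194.0])
```

View pics/c12.png

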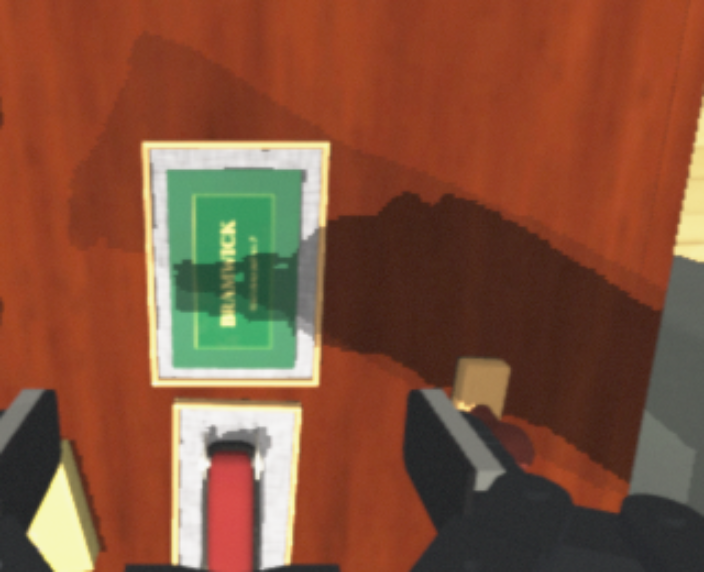

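The pad lies flat, green side up, about 1.5 mm from the tray centre. The stamp is partly hidden by the finger, so I'll put the wrist camera directly above it and measure without parallax.

```bash
python3 -c "
from h import *
go(421,-100,130,265.5)"
```

```text
go [-148.9  132.5   32.1] twist 0.052 | t 23.15 p [ 549.5 -252.4  161.7] yaw -91.5
```

Emit:
jog_arm(
  xyz=[
    [-25, 22, 0],
    [-55, 50, 5],
    [-85, 76, 12],
    [-115, 102, 20],
    [-135, 120, 27],
    [-149, 132, 32],
    [-149, 132, 32],
    [-149, 132, 32],
    [-149, 132, 32],
  ],
  twist=[0.02, 0.04, 0.052, 0.052, 0.052, 0.052, 0.052, 0.052, 0.052],
)

```text
clock: 24.05
tool_pos: [423.4, -101.2, 130.6]
eef_rot: [[-0.079, -0.997, 0.001], [-0.997, 0.079, -0.0], [0.0, -0.001, -1.0]]
contact_force: [0.7, 0.2, -0.6]
width: 85.3
finger_force: 0.0
```

Run:
```python
from m import *
i,im=snap('wrist','w13'); im=im[:,:,::-1].copy(); s=env.sense(); print(s['tool_pos'],i['pose'][:3,3])
b,g,r=[c.astype(int) for c in cv2.split(im)]
for n,m,z in (('br',(g>90)&(r>120),15),('red',(r>2*g)&(b>g*.85)&(r>50),48)):
    for q in rect(m,i,z,100):
        if 380<q[0][0]<460 and -240<q[0][1]<-110: print(n,q)
go(421,-172,37,265.5)
```

```text
[ 423.55987944 -101.347973    130.73324817] [ 416.8976853  -173.75806891  263.12651402]
br ([422.7, -153.0], 24.2, 20.8, 175.5, [251.0, 139.0])
br ([419.5, -189.7], 24.6, 21.6, 175.5, [251.0, 95.0])
go [70.6 -3.  93.8] twist -0.001 | t 24.1 p [ 423.6 -101.3  130.7] yaw -94.5
```

Emit:
jog_arm(
  xyz=[
    [25, -1, 0],
    [50, -2, 0],
    [70, -3, 5],
    [70.3, -3, 15],
    [70.3, -3, 35],
    [70.3, -3, 55],
    [70.3, -3, 72],
    [70.3, -3, 84],
    [70.3, -3, 90],
    [70.3, -3, 93.8],
    [70.3, -3, 93.8],
    [70.3, -3, 93.8],
  ],
  twist=[0, 0, 0, 0, 0, 0, 0, 0, 0, 0, 0, 0],
  gripper=60,
)

```text
clock: 25.3
tool_pos: [420.5, -171.0, 37.3]
eef_rot: [[-0.078, -0.997, 0.001], [-0.997, 0.078, -0.001], [0.0, -0.001, -1.0]]
contact_force: [0.4, 0.7, 0.6]
width: 51.4
finger_force: 0.0
```

Emit:
jog_arm(
  xyz=[
    [0, 0, 0],
    [0, 0, 0],
    [0, 0, 0],
    [0, 0, 0],
    [0, 0, 0],
    [0, 0, 0],
    [0, 0, 0],
    [0, 0, 0],
  ],
  twist=[0, 0, 0, 0, 0, 0, 0, 0],
  gripper=0,
  grip_force=30,
)

```text
clock: 26.1
tool_pos: [420.6, -171.1, 37.3]
eef_rot: [[-0.079, -0.997, 0.001], [-0.997, 0.079, -0.001], [0.0, -0.001, -1.0]]
contact_force: [-0.0, 0.2, 5.4]
width: 20.2
finger_force: 29.3
```

Emit:
jog_arm(
  xyz=[
    [0, 0, -6],
    [0, 0, -15],
    [0, 0, -30],
    [0, 0, -50],
    [0, 0, -65],
    [0, 0, -70],
    [0, 0, -70],
  ],
  twist=[0, 0, 0, 0, 0, 0, 0],
)

```text
clock: 26.8
tool_pos: [420.4, -171.1, 107.5]
eef_rot: [[-0.079, -0.997, 0.002], [-0.997, 0.079, -0.001], [0.001, -0.002, -1.0]]
contact_force: [0.4, -0.8, -0.3]
width: 20.5
finger_force: 29.4
```

Run:
```python
from m import *
i,im=snap('wrist','w14'); im=im[:,:,::-1].copy(); s=env.sense(); print(s['tool_pos'],s['width'])
b,g,r=[c.astype(int) for c in cv2.split(im)]
for n,m,z in (('br',(g>75)&(r>100)&(b<.8*g),s['tool_pos'][2]-37+15),('red',(r>2*g)&(b>g*.85)&(r>50),s['tool_pos'][2]-37+59)):
    for q in rect(m,i,z,60):
        if 360<q[0][0]<480 and -240<q[0][1]<-110: print(n,q)
go(549.9,-253.4,125,268.6)
```

```text
[ 419.75612291 -170.70172033  106.71067684] 20.076807567646416
br ([419.7, -182.9], 38.9, 24.8, 85.6, [254.0, 215.0])
go [  72.2 -136.2  -18.3] twist -0.054 | t 26.85 p [ 419.8 -170.7  106.7] yaw -94.5
```

Emit:
jog_arm(
  xyz=[
    [5, -9, 0],
    [12, -23, -3],
    [20, -38, -6],
    [28, -54, -9],
    [36, -70, -12],
    [44, -86, -15],
    [52, -102, -18],
    [60, -116, -18],
    [67, -128, -18],
    [72, -136.3, -18],
    [72, -136.3, -18],
    [72, -136.3, -18],
    [72, -136.3, -18],
    [72, -136.3, -18],
  ],
  twist=[-0.01, -0.02, -0.03, -0.04, -0.054, -0.054, -0.054, -0.054, -0.054, -0.054, -0.054, -0.054, -0.054, -0.054],
)

```text
clock: 28.25
tool_pos: [549.5, -252.8, 124.6]
eef_rot: [[-0.024, -1.0, -0.001], [-1.0, 0.024, 0.0], [-0.0, 0.001, -1.0]]
contact_force: [0.2, 0.5, 0.4]
width: 20.4
finger_force: 29.4
```

Run:
```python
from m import *
i,im=snap('wrist','w15'); im=im[:,:,::-1].copy(); s=env.sense()
b,g,r=[c.astype(int) for c in cv2.split(im)]
z0=s['tool_pos'][2]
for n,m,z in (('br',(g>75)&(r>100)&(b<.8*g),z0-37+15),('green',masks(im)['green'],17),('tray',masks(im)['bright'],8)):
    for q in rect(m,i,z,60):
        if 480<q[0][0]<620 and -330<q[0][1]<-170: print(n,q)
go(550.1,-253.1,55,268.6)
```

```text
br ([599.9, -239.0], 22.6, 7.2, 90.4, [177.0, 253.0])
br ([599.6, -261.0], 18.3, 6.3, 83.4, [174.0, 223.0])
br ([599.9, -282.3], 22.4, 8.7, 94.2, [170.0, 192.0])
br ([552.7, -278.7], 66.0, 33.3, 88.5, [246.0, 182.0])
br ([552.1, -285.1], 71.9, 64.5, 88.3, [249.0, 169.0])
br ([599.1, -317.1], 24.6, 10.7, 92.7, [164.0, 128.0])
green ([549.9, -258.5], 90.6, 62.6, 88.6, [250.0, 180.0])
tray ([549.8, -245.1], 144.4, 90.8, 88.3, [254.0, 198.0])
go [ 0.3 -0.5 69.7] twist 0.0 | t 28.3 p [ 549.6 -252.8  124.7] yaw -91.4
```

Emit:
jog_arm(
  xyz=[
    [0.3, -0.4, 18],
    [0.3, -0.4, 36],
    [0.3, -0.4, 50],
    [0.3, -0.4, 59],
    [0.3, -0.4, 64],
    [0.3, -0.4, 67],
    [0.3, -0.4, 69],
    [0.3, -0.4, 69.5],
    [0.3, -0.4, 69.5],
  ],
  twist=[0, 0, 0, 0, 0, 0, 0, 0, 0],
)

```text
clock: 29.2
tool_pos: [550.9, -253.7, 55.7]
eef_rot: [[-0.025, -1.0, 0.001], [-1.0, 0.025, -0.0], [0.0, -0.001, -1.0]]
contact_force: [-0.5, -0.8, -0.0]
width: 19.9
finger_force: 29.4
```

Emit:
jog_arm(
  xyz=[
    [0, 0, 0.3],
    [0, 0, 0.3],
    [0, 0, 0.3],
  ],
  twist=[0, 0, 0],
)

```text
clock: 29.5
tool_pos: [550.6, -253.6, 55.1]
eef_rot: [[-0.025, -1.0, 0.0], [-1.0, 0.025, -0.0], [0.0, -0.0, -1.0]]
contact_force: [0.3, -0.2, -0.1]
width: 20.4
finger_force: 29.4
```

Height over the lid is about 0.5 mm and no contact yet. Opening slightly to let it stand, then lifting straight up.

Emit:
jog_arm(
  xyz=[
    [0, 0, 0.3],
    [0, 0, 0.4],
    [0, 0, 0.4],
    [0, 0, 0.4],
    [0, 0, 0.4],
    [0, 0, 0.4],
    [0, 0, 0.4],
  ],
  twist=[0, 0, 0, 0, 0, 0, 0],
  gripper=60,
)

```text
clock: 30.2
tool_pos: [550.5, -253.5, 54.5]
eef_rot: [[-0.025, -1.0, -0.0], [-1.0, 0.025, -0.0], [0.0, 0.0, -1.0]]
contact_force: [-0.5, 0.1, 0.1]
width: 51.3
finger_force: 0.0
```

Emit:
jog_arm(
  xyz=[
    [0, 0, -10],
    [0, 0, -25],
    [0, 0, -45],
    [0, 0, -75],
    [0, 0, -105],
    [0, 0, -125],
    [0, 0, -125],
    [0, 0, -125],
  ],
  twist=[0, 0, 0, 0, 0, 0, 0, 0],
)

```text
clock: 31.0
tool_pos: [551.0, -253.9, 180.9]
eef_rot: [[-0.025, -1.0, 0.002], [-1.0, 0.025, -0.001], [0.001, -0.002, -1.0]]
contact_force: [-0.9, -0.2, 0.0]
width: 51.2
finger_force: 0.0
```

Run:
```python
from m import *
i,im=snap('wrist','w16'); im=im[:,:,::-1].copy(); s=env.sense()
b,g,r=[c.astype(int) for c in cv2.split(im)]
hsv=cv2.cvtColor(im,cv2.COLOR_BGR2HSV)
wood=(hsv[...,0]>10)&(hsv[...,0]<28)&(hsv[...,1]>70)&(hsv[...,2]>110)
red=(r>2*g)&(b>g*.75)
for n,m,z in (('wood',wood,32),('red',red,60),('green',masks(im)['green'],17),('tray',masks(im)['bright'],8)):
    for q in rect(m,i,z,60):
        if 480<q[0][0]<620 and -330<q[0][1]<-170: print(n,q)
print(i['pose'][:3,3])
it,t=snap('top','t16')
```

```text
wood ([549.4, -258.6], 119.7, 85.3, 88.4, [256.0, 176.0])
green ([550.1, -253.6], 99.4, 62.1, 88.6, [256.0, 178.0])
tray ([549.6, -252.4], 128.9, 91.1, 88.5, [258.0, 178.0])
[ 548.24142861 -326.48155604  313.50032012]
```

Run:
```python
from m import *
i=env.camera_info('wrist'); im=cv2.imread('pics/w16.png')
gm=masks(im)['green'].astype(np.uint8)
n,l,st,_=cv2.connectedComponentsWithStats(gm); k=1+np.argmax([st[j,4] if 200<st[j,0]<260 else 0 for j in range(1,n)])
pts=np.argwhere(l==k)[:,::-1].astype(np.int32)
hull=np.zeros(gm.shape,np.uint8); cv2.fillConvexPoly(hull,cv2.convexHull(pts),1); hull=cv2.erode(hull,np.ones((3,3)))
b,g,r=[c.astype(int) for c in cv2.split(im)]
red=(hull>0)&(r>1.7*g); wood=(hull>0)&(r>g*1.05)&(r<=1.7*g)&(b<.75*g)
print('pad px',st[k])
print('red at 62',rect(red,i,62,20)); print('wood at 32',rect(wood,i,32,20))
# pad with stamp seen at predicted pixels
P=np.linalg.inv(np.array(i['pose']))
for w in [(550.3,-253.6,76),(550.3,-253.6,47),(549.6,-282.6,32),(551,-224.6,32)]:
    c=P@np.array([*w,1]); print(w,(i['fx']*c[0]/c[2]+i['cx']).round(),(i['fy']*c[1]/c[2]+i['cy']).round())
```

```text
pad px [ 228  137   57   85 3141]
red at 62 [([549.1, -253.9], 22.4, 19.6, 88.6, [255.0, 192.0])]
wood at 32 [([549.6, -232.1], 22.3, 12.9, 178.6, [255.0, 203.0]), ([548.7, -266.9], 31.7, 23.9, 88.6, [255.0, 171.0])]
(550.3, -253.6, 76) 254.0 196.0
(550.3, -253.6, 47) 254.0 187.0
(549.6, -282.6, 32) 254.0 157.0
(551, -224.6, 32) 254.0 209.0
```

Knob and base sit where an upright stamp on the pad centre should appear: knob at (549,-254), base ends at y = -283 and -226. Handing in.

```bash
python3 -c "
from workcell import env
print(env.hand_in())"
```

```text
the job is handed in; nothing more can be done
None
```

The job is handed in: the stapler, eraser and ink pad lie in their trays within about 2 mm of centre, and the stamp stands upright on the middle of the pad's lid; the hand-in returned no verdict.

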